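# Emboss the name plate of a boot tree

### The job

Take the hand die from the oval tray and stamp the proud pewter plate on the heel of the unmarked boot tree: set the die's square face centred and lined up with the plate's edges, press squarely and evenly with about 14 newtons (never beyond 20) and dwell a moment, so that all four quarters of the plate are sunk about 2 mm, then lift the die straight up without dragging the plate. Gently stand the die back upright in the tray, let go, and leave everything else where it is.

Things in the scene. Friction and masses are not known exactly. Their poses are not given: they have to be found in the camera images.
- die: Hand die, loose, upright in the tray, 100 mm tall, 170 to 350 g. From below: square steel foot 30 x 30 x 14 mm whose flat underside is the stamping face; round brass neck 18 mm thick up to 45 mm; square dark wooden grip 22 x 22 mm from 45 to 100 mm above the face, flats parallel to the foot's sides. Origin at the face's centre, z up the grip, x and y square to the flats
- die_face (a point): The centre of the die's stamping face (same point as the die's origin)
- tray: Oval pewter tray, fixed, 170 mm along its x by 100 mm along its y (straight sides 70 mm long, half-round ends of radius 50 mm). Origin on the bench under its centre; its flat floor is 4 mm above the bench, the round rim rises to 11.5 mm and is 3.5 mm thick to each side of the edge line
- boot_tree: Unmarked boot tree, blond birch, fixed: heel block about 72 x 64 mm, flat top 62 mm above the bench, two tubes, rounded forefoot ending 177 mm ahead of the heel's centre, 67 mm high. Centred on the heel, a soft pewter plate 40 x 40 x 6 mm stands proud on cork packing, edges along the tree's x and y. Origin on the bench under the heel's centre, x towards the toe, z up
- plate_spot (a point): Point fixed on the boot tree, over the heel's centre, 78 mm above the bench: nominal middle of the plate's top. The packing is of unknown thickness: the plate's true top is level and lies from 8 mm below to 8 mm above this point, differently each time; find it by feel. Axes as the boot tree
- q_heel_left (a joint): This is a quarter of the soft pewter plate, on the heel half and the left (+y) side (looking from heel to toe): how deep it has been pressed, in m, 0 unpressed, at most 0.006. It yields like soft metal: nothing below about 2 N on the quarter (8 N on all four), then 1 mm for each further 0.75 N (3 N on all four); it stays sunk
- q_heel_right (a joint): This is a quarter of the soft pewter plate, on the heel half and the right (-y) side (looking from heel to toe): how deep it has been pressed, in m, 0 unpressed, at most 0.006. It yields like soft metal: nothing below about 2 N on the quarter (8 N on all four), then 1 mm for each further 0.75 N (3 N on all four); it stays sunk
- q_toe_left (a joint): This is a quarter of the soft pewter plate, on the toe half and the left (+y) side (looking from heel to toe): how deep it has been pressed, in m, 0 unpressed, at most 0.006. It yields like soft metal: nothing below about 2 N on the quarter (8 N on all four), then 1 mm for each further 0.75 N (3 N on all four); it stays sunk
- q_toe_right (a joint): This is a quarter of the soft pewter plate, on the toe half and the right (-y) side (looking from heel to toe): how deep it has been pressed, in m, 0 unpressed, at most 0.006. It yields like soft metal: nothing below about 2 N on the quarter (8 N on all four), then 1 mm for each further 0.75 N (3 N on all four); it stays sunk
- plate_fwd (a joint): How far the plate has been dragged along the boot tree's x on its packing, in m, 0 at the start; it creeps when dragged sideways with more than 4 N and stays there
- plate_side (a joint): The same along the boot tree's y
- marked_tree: The mate, an identical boot tree, fixed, whose plate is already stamped: low, 6 mm above the heel, with a dark square sunk inside a rim. Not to be touched. Origin and axes as the other tree
- shoehorn: Bystander: red enamel shoehorn lying flat, 195 mm long, 38 mm wide, 9 mm high, loose; origin on the bench under its middle, x along it
- button_hook: Bystander: button hook lying flat, horn handle 70 mm long and 14 mm thick at -x, thin steel hook at +x, 180 mm in all, loose; origin on the bench near its middle
- polish_tin: Bystander: flat round polish tin, 68 mm across, 23 mm high, loose; origin under its centre
- shoe_brush: Bystander: shoe brush, 150 x 50 x 40 mm, bristles down, loose; origin under its centre, x along it
- conditioner: Bystander: amber bottle of leather conditioner, 48 mm across, 130 mm high, standing, loose; origin under its centre
- key_bowl: Bystander: white ceramic bowl, 110 mm across, 45 mm high, loose; origin under its centre
Not all that is in view belongs to the job. What is shaped like the die but green or red is not meant.

How it is judged:
On the way, in this order (a step that is already met when the one before it is completed fails the run):
1. the die is lifted off the tray (height (world z) of die_face above 0.03 m and contact force between die and tray below 0.1 N), for 0.1 s.
2. the die, lined up with the plate's edges within 0.25 rad, presses all four quarters at least 1.2 mm deep and dwells in contact for 0.3 s (contact force between die and boot_tree above 2 N and value of joint each of q_heel_left, q_heel_right, q_toe_left, q_toe_right above 0.0012 m and (angle between the x axis of die and the x axis of boot_tree, either way round below 0.25 rad or angle between the x axis of die and the y axis of boot_tree, either way round below 0.25 rad)), for 0.3 s.
3. the die is lifted straight off, 20 mm clear of the plate's nominal top and still within 10 mm of its centre line (z of die_face in the frame of plate_spot above 0.02 m and horizontal distance between die_face and plate_spot below 0.01 m and contact force between die and boot_tree below 0.05 N), for 0.05 s.
At the end, for the whole second after the job is handed in: All four quarters of the plate are sunk between 1.2 and 2.8 mm; the die stands upright (within 0.06 rad) with its foot flat on the tray's floor inside the rim, released and at rest; the plate was not dragged more than 2.5 mm (value of joint q_heel_left between 0.0012 and 0.0028 m and value of joint q_heel_right between 0.0012 and 0.0028 m and value of joint q_toe_left between 0.0012 and 0.0028 m and value of joint q_toe_right between 0.0012 and 0.0028 m and x of die_face in the frame of tray between -0.066 and 0.066 m and y of die_face in the frame of tray between -0.034 and 0.034 m and z of die_face in the frame of tray between 0.001 and 0.007 m and angle between die's own z axis and vertical below 0.06 rad and linear speed of die below 0.02 m/s and contact force between die and the fingers below 0.05 N); the robot touches nothing.
It fails at once if the die presses on the boot tree with more than 20 N (contact force between die and boot_tree above 20 N).
It fails at once if the die bears on the boot tree more than 5 mm off the plate's centre, or drags the plate more than 2.5 mm sideways ((contact force between die and boot_tree above 1 N and horizontal distance between die_face and plate_spot above 0.005 m) or value of joint any of plate_fwd, plate_side above 0.0025 m or value of joint any of plate_fwd, plate_side below -0.0025 m).
It fails at once if the fingers push on a boot tree, or the die on the marked one (more than 2 N) (contact force between the fingers and boot_tree above 2 N or contact force between any of the fingers, die and marked_tree above 2 N).
It fails at once if the die is dropped or knocked (moves faster than 0.3 m/s while not held) or slammed into the tray (more than 60 N) (contact force between die and tray above 60 N or (linear speed of die above 0.3 m/s and contact force between die and the fingers below 0.05 N)).
It fails at once if a bystander is moved more than 15 mm (distance of any of shoehorn, button_hook, polish_tin, shoe_brush, conditioner, key_bowl from where it was at the start of the episode above 0.015 m).
It also fails if it takes over 58 s, if anything falls off the work surface, if the arm or the gripper's body presses on something with over 40 N, if the wrist force passes 120 N, or if a joint passes its speed limit or range.

### The arm

A 6-joint arm with a two-finger parallel gripper is mounted at the origin on the work surface. World frame = base frame: x ahead of the robot, y to its left, z up, the work surface at z = 0. Lengths are in m, angles in rad, forces in N, time in s.
With the tool pointing down it reaches from about 0.35 to 0.775 m from the base axis. Payload 7.3 kg.
Tool frame: the origin (TCP) lies on the mounting face of the last link; the fingertips stand 178 mm ahead of it and the grasp point (between the pads) lies 159 mm ahead of it (robot.tcp_to_tips is the distance from the TCP to the fingertips, in m); z points along the fingers, y is the direction in which the jaws open and shut (so a half turn about z gives the same grasp; the last joint's range is limited). The gripper opens to 92 mm and grips with 3 to 60 N. Pads are 19 mm wide; open, the fingers measure 130 mm over their backs; the gripper's body (75 mm by 190 mm) begins 47 mm behind the grasp point.
Start: joints at [1.119, 0.342, 1.524, -0, 1.275, -0.146], TCP at [0.158, 0.501, 0.405] pointing down, gripper open.
Joint ranges: [-2.53, 2.53], [-0.77, 2.02], [0.04, 2.7], [-1, 4.14], [0.28, 2.66], [-3.11, 3.11]. Speed limits (rad/s): [2.57, 2.57, 3.14, 3.14, 3.14, 3.14].

### API

Orientations are given as [roll, pitch, yaw] about the fixed x, y, z axes, in that order (R = Rz(yaw) Ry(pitch) Rx(roll)).
In Python, from cell import robot, viewer gives the robot as it stands.
- The arm moves only by the shell command python3 -m creep 'ROWS' [OPENING] [FORCE]. ROWS is JSON, a list that holds one entry, the list of rows, each a list of 6 numbers: the shift along the world's x, y, z in mm, then the turn, a rotation vector about the world's x, y, z in degrees. A call has 1 to 5 rows; each row shifts and turns the pose as measured when the row begins; what a row does not reach is not made up. A row lasts 1/12 s, in which the tool goes at most 41.7 mm and 7.16 degrees, less where a joint would pass 70% of its speed; a pose out of reach is approached as far as the arm can. A call with a gripper value outside its range is refused whole. OPENING is the closure, from -1 (fully open) to 1 (shut), set as the call begins (- or left out, the last holds). The fingers move at their own pace and stop on an object; FORCE is the grip in N (left out, the last holds). Time passes only in rows, so rows that do not move let the fingers close. It gives the time, the measured TCP pose, the force and the opening at its end, in the units of the state.
- robot.observe(): the state, without advancing time (a new reading comes with each control period).
- viewer.read_camera(name): name is "scene" or "top" or "wrist"; returns the picture (384x512x3 uint8, blue, green, red); there is no depth.
- viewer.camera_model(name): a dict with "fx", "fy", "cx", "cy" (pixels), "pose" (4x4, takes a point from camera to world coordinates); the wrist camera has in their place "mount" (4x4, takes a point from camera to tool coordinates, whose origin is the TCP and whose axes are the flange's). Camera axes: x right, y up, looking along -z (the intrinsics and any distortion apply to the point x, -y, -z); pixel columns grow to the right and rows downward; lengths in m; the calibration is good to about 2 mm. A picture is of the moment at which its call begins: read the wrist's pose just before it. camera_model takes no time and is no camera call.
- robot.hand_in(): hands the job in, once; it reports no verdict.
The state is a dict: "time": time; "qpos": joint angles; "qvel": joint speeds; "joint_efforts": joint torques, N m; "tool_pos": TCP position; "tool_rot": TCP orientation; "contact_force": force on the tool from outside, world axes, zero at the start; "torque": the same for the moment, N m; "opening": finger opening in m.
Only numpy, scipy, OpenCV 4.12 (cv2) and the standard library are available. Lean on these libraries where they do the work, as an engineer would, in place of code of your own. Each camera call takes 0.05 s, during which the arm holds its last target. There are 200 camera calls.

## Working session

There is one attempt and no reset: what is moved stays moved. The work goes in short steps, Python scripts to look and compute and a shell command to move; the robot and the scene stay as the last step left them, time stands still between calls to the robot, and variables do not carry over. Pictures are saved under pics/ and viewed, about 8 in all and at most 12, crops included, and the job is handed in when it is done.

```bash
ls; mkdir -p pics; cat > h.py <<'E'
import numpy as np,cv2
from cell import robot,viewer
from scipy.spatial.transform import Rotation as R
def cam(n,s=None):
    m=viewer.camera_model(n)
    if n!="wrist": return m,np.array(m["pose"])
    s=s or robot.observe()
    T=np.eye(4);T[:3,:3]=R.from_euler('xyz',s["tool_rot"]).as_matrix();T[:3,3]=s["tool_pos"]
    return m,T@np.array(m["mount"])
def unproj(n,px,z,s=None):
    m,P=cam(n,s);px=np.atleast_2d(px).astype(float)
    d=np.c_[(px[:,0]-m["cx"])/m["fx"],-(px[:,1]-m["cy"])/m["fy"],-np.ones(len(px))]@P[:3,:3].T
    o=P[:3,3];return o+d*((np.broadcast_to(z,len(px))-o[2])/d[:,2])[:,None]
def proj(n,X,s=None):
    m,P=cam(n,s);c=(np.atleast_2d(X)-P[:3,3])@P[:3,:3]
    return np.c_[m["cx"]+m["fx"]*c[:,0]/-c[:,2],m["cy"]-m["fy"]*c[:,1]/-c[:,2]]
E
python3 - <<'E'
from h import *
for n in("top","scene"):
    cv2.imwrite(f"pics/{n}0.png",viewer.read_camera(n))
    m,P=cam(n);print(n,{k:v for k,v in m.items() if k not in("pose","mount")},P.round(3).tolist())
print(viewer.camera_model("wrist"));print(robot.observe())
E
```

```text
pics
top {'fx': 438.49812616718384, 'fy': 438.49812616718384, 'cx': 258.400879827872, 'cy': 188.05795144939285} [[-0.002, 0.992, -0.126, 0.429], [-1.0, -0.001, 0.004, 0.109], [0.004, 0.126, 0.992, 1.137], [0.0, 0.0, 0.0, 1.0]]
scene {'fx': 498.7201347669394, 'fy': 498.7201347669394, 'cx': 251.62114081384837, 'cy': 188.6781772272372} [[-0.03, -0.644, 0.764, 1.516], [0.999, -0.034, 0.011, 0.097], [0.019, 0.764, 0.645, 0.882], [0.0, 0.0, 0.0, 1.0]]
{'fx': 274.329832892592, 'fy': 274.329832892592, 'cx': 256.0545178841671, 'cy': 189.25675651678867, 'mount': array([[-4.41256937e-04,  9.68241799e-01,  2.50015247e-01,
         6.68019629e-02],
       [ 9.99999896e-01,  3.97543734e-04,  2.25339978e-04,
         6.30816232e-05],
       [ 1.18791591e-04,  2.50015320e-01, -9.68241873e-01,
         2.03048464e-02],
       [ 0.00000000e+00,  0.00000000e+00,  0.00000000e+00,
         1.00000000e+00]])}
{'time': 0.1, 'qpos': array([ 1.11901959e+00,  3.42660700e-01,  1.52489183e+00,  3.83052609e-05,
        1.27539818e+00, -1.45990401e-01]), 'qvel': array([ 0.00156204, -0.00196651, -0.00256982, -0.00061321,  0.0023853 ,
        0.000118  ]), 'joint_efforts': array([ 1.24821512e-03, -4.32009244e+01, -2.44694209e+01,  7.17629911e-02,
        5.26306266e-02, -5.10241057e-05]), 'tool_pos': array([0.15796854, 0.50055614, 0.40412068]), 'tool_rot': array([-3.14025437e+00, -2.33800545e-04,  2.83579499e+00]), 'contact_force': array([-0.14653573,  0.69435742, -0.00437435]), 'torque': array([-0.00781146,  0.01582259, -0.01259458]), 'opening': 0.09181638379070674}
```

View pics/top0.png

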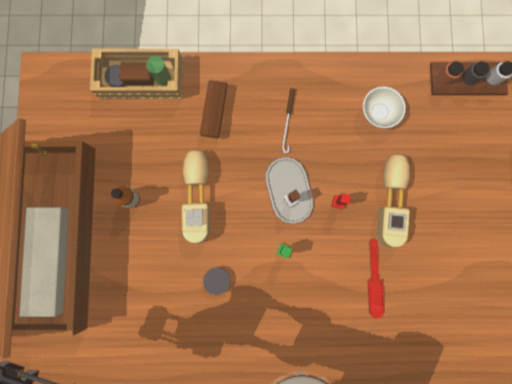

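View pics/scene0.png

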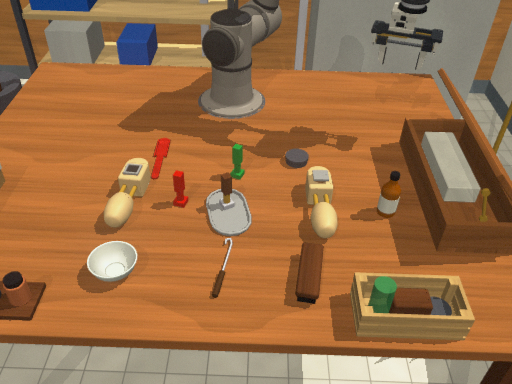

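The top view shows the die in the tray at about (293,197). The unmarked tree (plain plate) is at about (195,218), and the marked one is on the right at (396,222). Decoys stand at (285,251), green, and (342,201), red. I'll enlarge the crops.

```bash
python3 - <<'E'
from h import *
im=cv2.imread("pics/top0.png")
a=cv2.resize(im[145:245,170:220],None,fx=6,fy=6,interpolation=cv2.INTER_CUBIC)
b=cv2.resize(im[145:245,258:338],None,fx=6,fy=6,interpolation=cv2.INTER_CUBIC)
cv2.imwrite("pics/c1.png",np.hstack([a,b]))
print(unproj("top",[(195,217)],.078),unproj("top",[(293,197)],.1),unproj("top",[(290,190)],.01))
E
```

```text
[[0.49386044 0.25784961 0.078     ]] [[0.53964399 0.02266867 0.1       ]] [[0.56747098 0.02272583 0.01      ]]
```

View pics/c1.png

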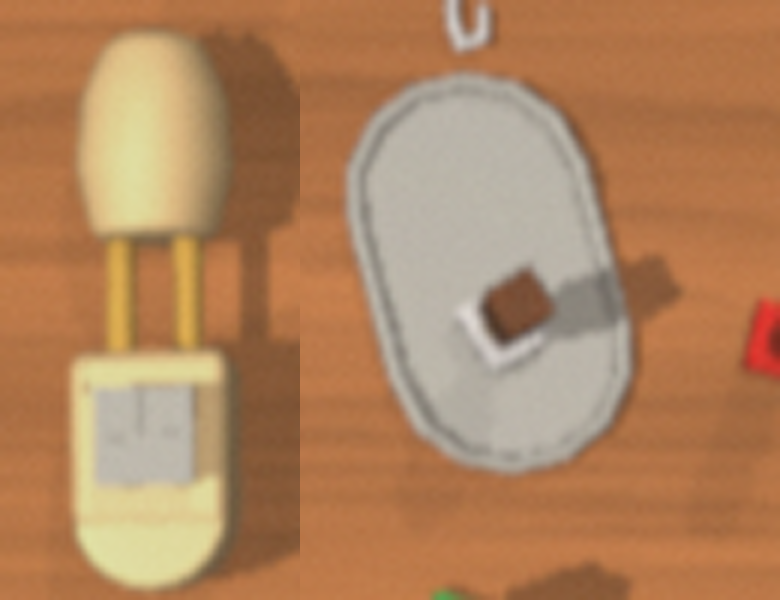

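The plate centre is at about (194.2,217.5), nearly square to the world axes. The grip's top is at about (294.2,195.8), with its flats turned about 38°. Next I'll pass over the tree for a wrist look.

```bash
python3 -m creep '[[[33,-24,-4,0,0,-7],[33,-24,-4,0,0,-7],[33,-24,-4,0,0,-7],[33,-24,-4,0,0,-7],[33,-24,-4,0,0,-7]]]' -1; python3 -m creep '[[[33,-24,-4,0,0,0],[33,-24,-4,0,0,0],[33,-24,-4,0,0,0],[33,-24,-4,0,0,0],[33,-24,-4,0,0,0]]]'
```

```text
time: 0.52
tool_pos: [0.3208, 0.3801, 0.3825]
tool_rot: [-3.14, -0.003, 2.219]
contact_force: [0.6, 0.5, -0.2]
opening: 0.0919
time: 0.93
tool_pos: [0.4872, 0.2558, 0.3609]
tool_rot: [-3.137, -0.004, 2.211]
contact_force: [0.5, 0.2, -0.1]
opening: 0.0919
```

```bash
python3 -m creep '[[[0,0,0,0,0,0],[0,0,0,0,0,0],[0,0,0,0,0,0]]]'; python3 - <<'E'
from h import *
s=robot.observe();im=viewer.read_camera("wrist")
import pickle;pickle.dump(s,open("s1.pkl","wb"));cv2.imwrite("pics/w1.png",im);print(s["tool_pos"],s["tool_rot"],s["contact_force"],s["torque"])
print(proj("wrist",[[.494,.258,.078]],s))
p=proj("wrist",[[.494,.258,.078]],s)[0].astype(int)
x0,y0=np.clip(p[0]-70,0,372),np.clip(p[1]-70,0,244);print(x0,y0)
cv2.imwrite("pics/w1c.png",cv2.resize(im[y0:y0+140,x0:x0+140],None,fx=4,fy=4,interpolation=cv2.INTER_CUBIC))
E
```

```text
time: 1.18
tool_pos: [0.4928, 0.2499, 0.358]
tool_rot: [-3.134, -0.003, 2.201]
contact_force: [-0.3, -0.1, 0.0]
opening: 0.0918
[0.49284741 0.24988071 0.35802166] [-3.13423436e+00 -2.72498815e-03  2.20091438e+00] [-0.27328533 -0.14791694  0.04225502] [-0.1070761   0.02321754 -0.02343683]
[[263.96987599 183.9502731 ]]
193 113
```

View pics/w1c.png

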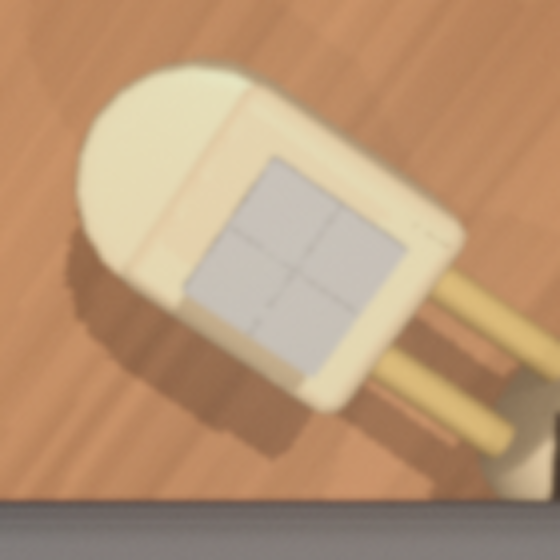

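The crop shows the plate's corners at (275,157), (407,248), (308,378) and (183,288), with the cross at (293,268).

```bash
python3 - <<'E'
from h import *
import pickle
s=pickle.load(open("s1.pkl","rb"))
c=np.array([(275,157),(407,248),(308,378),(183,288)],float)
px=(c+.5)/4-.5+[193,113]
for z in(.07,.078,.086):
    X=unproj("wrist",px,z,s);E=np.roll(X,-1,0)-X
    print(z,X.mean(0).round(4),np.linalg.norm(E,axis=1).round(4),(np.degrees(np.arctan2(E[:,1],E[:,0]))%90).round(1))
    print(" top",unproj("top",[((145+.5)/6-.5+170,(436+.5)/6-.5+145)],z).round(4))
print("die top",unproj("top",[((218+.5)/6-.5+258,(305+.5)/6-.5+145)],.104).round(4))
# tray centre
t=np.array([(470-300,73),(512-300,472)]);t=(t+.5)/6-.5+[258,145];print("tray ends",unproj("top",t,.0115).round(4))
E
```

```text
0.07 [0.4944 0.2611 0.07  ] [0.0399 0.0417 0.0395 0.04  ] [ 1.7  0.6 89.3  1.1]
 top [[0.4937 0.262  0.07  ]]
0.078 [0.4931 0.2623 0.078 ] [0.0387 0.0404 0.0383 0.0388] [ 1.7  0.6 89.3  1.1]
 top [[0.4933 0.2609 0.078 ]]
0.086 [0.4919 0.2636 0.086 ] [0.0375 0.0392 0.0371 0.0376] [ 1.7  0.6 89.3  1.1]
 top [[0.4928 0.2597 0.086 ]]
die top [[0.543  0.0208 0.104 ]]
tray ends [[0.6548 0.0325 0.0115]
 [0.4815 0.0163 0.0115]]
```

```bash
python3 -m creep '[[[9,-38,3,0,0,0],[9,-38,3,0,0,0],[9,-38,3,0,0,0],[9,-38,3,0,0,0],[9,-38,3,0,0,0]]]'; python3 -m creep '[[[5,-30,6,0,0,0],[0,-8,0,0,0,0],[0,0,0,0,0,0],[0,0,0,0,0,0]]]'; python3 - <<'E'
from h import *
s=robot.observe();im=viewer.read_camera("wrist")
import pickle;pickle.dump(s,open("s2.pkl","wb"));cv2.imwrite("pics/w2.png",im);print(s["tool_pos"],s["tool_rot"],s["contact_force"],s["qpos"])
p=proj("wrist",[[.543,.021,.104]],s)[0].astype(int)
x0,y0=np.clip(p[0]-70,0,372),np.clip(p[1]-70,0,244);print(p,x0,y0)
cv2.imwrite("pics/w2c.png",cv2.resize(im[y0:y0+140,x0:x0+140],None,fx=4,fy=4,interpolation=cv2.INTER_CUBIC))
E
```

```text
time: 1.65
tool_pos: [0.5314, 0.0678, 0.3737]
tool_rot: [-3.134, -0.007, 2.226]
contact_force: [1.6, -0.2, 0.1]
opening: 0.0919
time: 1.98
tool_pos: [0.5353, 0.0274, 0.3815]
tool_rot: [-3.135, -0.005, 2.225]
contact_force: [0.3, 0.0, -0.3]
opening: 0.0917
[0.53534874 0.02741957 0.38151664] [-3.13534757 -0.00523843  2.225473  ] [ 0.34497411  0.02932608 -0.29029923] [-9.17332066e-02  3.83700470e-01  1.52788245e+00 -4.17729543e-04
  1.23815138e+00 -7.46288227e-01]
[259 200] 189 130
```

View pics/w2c.png

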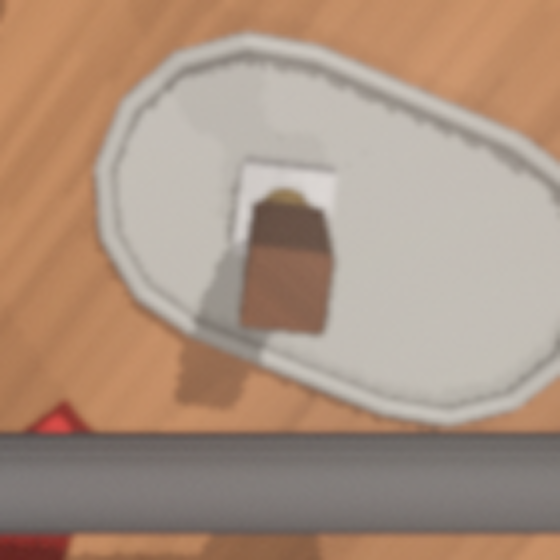

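The crop shows the grip top's corners at (248,243), (333,250), (325,333) and (241,328). The foot's far corners are at about (245,159) and (337,171).

```bash
python3 - <<'E'
from h import *
import pickle
s=pickle.load(open("s2.pkl","rb"))
def f(c,z):
    X=unproj("wrist",(np.array(c,float)+.5)/4-.5+[189,130],z,s);E=np.roll(X,-1,0)-X
    print(X.round(4).tolist(),X.mean(0).round(4),np.linalg.norm(E,axis=1).round(4),(np.degrees(np.arctan2(E[:,1],E[:,0]))%90).round(1))
f([(248,243),(333,250),(325,333),(241,328)],.104)
f([(245,159),(337,171)],.018)
print(np.degrees(s["tool_rot"]))
E
```

```text
[[0.5294, 0.0238, 0.104], [0.5468, 0.035, 0.104], [0.5584, 0.0171, 0.104], [0.5411, 0.0055, 0.104]] [0.5439 0.0203 0.104 ] [0.0207 0.0213 0.0208 0.0218] [32.7 33.  34.  32.7]
[[0.5236, 0.0262, 0.018], [0.5492, 0.0409, 0.018]] [0.5364 0.0335 0.018 ] [0.0295 0.0295] [30. 30.]
[-179.64218313   -0.30013971  127.51021057]
```

```bash
python3 -m creep '[[[5,-4,-15,0,-0.4,-4.5],[4,-3,-20,0,0,0],[0,0,-20,0,0,0],[0,0,-15,0,0,0],[0,0,0,0,0,0]]]'
```

```text
time: 2.45
tool_pos: [0.5424, 0.0315, 0.3101]
tool_rot: [3.139, -0.002, 2.156]
contact_force: [-1.2, 0.6, 0.1]
opening: 0.0919
```

```bash
python3 -m creep '[[[2,-6,0,0,0,0],[0,-3,0,0,0,0],[0,0,0,0,0,0]]]'
```

```text
time: 2.7
tool_pos: [0.5442, 0.0259, 0.3109]
tool_rot: [3.139, -0.003, 2.163]
contact_force: [-0.5, 0.0, -0.2]
opening: 0.0918
```

```bash
python3 -m creep '[[[0,-6,-20,0,0,0],[0,-3,-8,0,0,0],[0,0,0,0,0,0]]]'
```

```text
time: 2.95
tool_pos: [0.5452, 0.0172, 0.2858]
tool_rot: [3.133, 0.002, 2.163]
contact_force: [0.3, 0.3, 0.5]
opening: 0.0917
```

```bash
python3 -m creep '[[[-1,2,-12,0,0,0],[0,1,-12,0,0,0],[0,0,-12,0,0,0],[0,0,-8,0,0,0],[0,0,0,0,0,0]]]'
```

```text
time: 3.37
tool_pos: [0.5457, 0.0201, 0.2453]
tool_rot: [3.127, 0.006, 2.162]
contact_force: [-0.6, 0.6, 0.0]
opening: 0.0917
```

```bash
cat > d.py <<'E'
import sys
from h import *
# d.py x y z yawdeg(- keep): rows needed to the TCP target, tool straight down
s=robot.observe();a=sys.argv
r=R.from_euler('xyz',s["tool_rot"]);yaw=s["tool_rot"][2] if a[4]=='-' else np.radians(float(a[4]))
w=np.degrees((R.from_euler('xyz',[np.pi,0,yaw])*r.inv()).as_rotvec())
t=np.array([float(v) if v!='-' else s["tool_pos"][i] for i,v in enumerate(a[1:4])])
print("t",round(s["time"],2),"mm",((t-s["tool_pos"])*1e3).round(1),"deg",w.round(2),"F",s["contact_force"].round(2),"M",s["torque"].round(3),"open",round(s["opening"],4),"z",s["tool_pos"][2].round(4))
E
python3 -m creep '[[[-1,0,-4,-0.2,0.8,0],[0,0,-3,0,0,0],[0,0,0,0,0,0],[0,0,0,0,0,0]]]'; python3 d.py .544 .0205 .238 -
```

```text
time: 3.7
tool_pos: [0.5454, 0.0201, 0.2401]
tool_rot: [3.14, 0.003, 2.161]
contact_force: [0.5, 0.1, -0.6]
opening: 0.0919
t 3.7 mm [-1.4  0.4 -2.1] deg [ 0.06  0.17 -0.  ] F [ 0.55  0.06 -0.64] M [-0.04   0.08  -0.015] open 0.0919 z 0.2401
```

```bash
python3 -m creep '[[[-1,0,0,0,0,0],[0,0,0,0,0,0],[0,0,0,0,0,0],[0,0,0,0,0,0],[0,0,0,0,0,0]]]' 0.4 20;python3 -m creep '[[[0,0,0,0,0,0],[0,0,0,0,0,0],[0,0,0,0,0,0],[0,0,0,0,0,0],[0,0,0,0,0,0]]]' 1 15;python3 -m creep '[[[0,0,0,0,0,0],[0,0,0,0,0,0],[0,0,0,0,0,0]]]' 1 50; python3 d.py .544 .0205 .238 -
```

```text
time: 4.12
tool_pos: [0.5447, 0.0201, 0.2414]
tool_rot: [3.138, 0.004, 2.161]
contact_force: [-0.2, 0.2, -0.3]
opening: 0.0633
time: 4.53
tool_pos: [0.5447, 0.0201, 0.2415]
tool_rot: [3.138, 0.004, 2.161]
contact_force: [-0.0, -0.5, -0.9]
opening: 0.0297
time: 4.78
tool_pos: [0.5446, 0.0201, 0.2415]
tool_rot: [3.138, 0.004, 2.161]
contact_force: [-0.9, -0.2, 0.9]
opening: 0.0217
t 4.78 mm [-0.6  0.4 -3.5] deg [ 0.08  0.3  -0.  ] F [-0.94 -0.2   0.88] M [-0.085  0.083  0.015] open 0.0217 z 0.2415
```

```bash
python3 -m creep '[[[0,0,5,0,0,0],[0,0,15,0,0,0],[0,0,25,0,0,0],[0,0,25,0,0,0],[0,0,25,0,0,0]]]';python3 -m creep '[[[0,0,25,0,0,0],[0,0,10,0,0,0],[0,0,0,0,0,0],[0,0,0,0,0,0],[0,0,0,0,0,0]]]'; python3 d.py .494 .2615 .36 90.7
```

```text
time: 5.2
tool_pos: [0.5416, 0.0203, 0.3327]
tool_rot: [-3.131, -0.008, 2.161]
contact_force: [0.7, 0.1, -2.4]
opening: 0.0219
time: 5.62
tool_pos: [0.5412, 0.0205, 0.3741]
tool_rot: [-3.136, -0.004, 2.161]
contact_force: [1.0, 1.2, -2.9]
opening: 0.0217
t 5.62 mm [-47.2 241.  -14.1] deg [ -0.13  -0.41 -33.13] F [ 0.98  1.21 -2.94] M [-0.073 -0.019 -0.002] open 0.0217 z 0.3741
```

```bash
python3 -m creep '[[[-8,38,0,0,0,-6.6],[-8,38,0,0,0,-6.6],[-8,38,0,0,0,-6.6],[-8,38,0,0,0,-6.6],[-8,38,0,0,0,-6.6]]]';python3 -m creep '[[[-4,25,0,0,0,0],[-3,10,0,0,0,0],[0,0,0,0,0,0],[0,0,0,0,0,0],[0,0,0,0,0,0]]]'; python3 d.py .494 .2615 .36 90.7
```

```text
time: 6.03
tool_pos: [0.5021, 0.2017, 0.367]
tool_rot: [-3.124, -0.002, 1.577]
contact_force: [1.8, 0.3, -3.4]
opening: 0.0218
time: 6.45
tool_pos: [0.4909, 0.2446, 0.3597]
tool_rot: [-3.11, 0.0, 1.579]
contact_force: [1.1, 0.2, -3.2]
opening: 0.0217
t 6.45 mm [ 3.1 16.9  0.3] deg [ 0.03 -1.79  0.25] F [ 1.09  0.23 -3.19] M [-0.17  -0.016  0.027] open 0.0217 z 0.3597
```

```bash
python3 -m creep '[[[2,10,0,0,-1.2,0.2],[1,6,0,0,-0.6,0],[0,0,0,0,0,0],[0,0,0,0,0,0]]]'; python3 d.py .494 .2615 .34 90.7
```

```text
time: 6.78
tool_pos: [0.4957, 0.2587, 0.3585]
tool_rot: [3.139, 0.002, 1.578]
contact_force: [0.3, 0.1, -3.4]
opening: 0.0215
t 6.78 mm [ -1.7   2.8 -18.5] deg [0.1  0.12 0.3 ] F [ 0.26  0.13 -3.39] M [-0.114  0.063  0.016] open 0.0215 z 0.3585
```

```bash
python3 -m creep '[[[-1,2,-8,0,0.1,0.3],[0,1,-8,0,0,0],[0,0,0,0,0,0],[0,0,0,0,0,0]]]'; python3 d.py .494 .2615 .34 90.7; python3 - <<'E'
from h import *
s=robot.observe();im=viewer.read_camera("wrist");t=viewer.read_camera("top");sc=viewer.read_camera("scene")
import pickle;pickle.dump(s,open("s3.pkl","wb"));cv2.imwrite("pics/w3.png",im);cv2.imwrite("pics/s3.png",sc)
p=proj("wrist",[[.494,.2615,.09]],s)[0].astype(int);q=proj("scene",[[.494,.2615,.09]])[0].astype(int)
x0,y0=np.clip(p[0]-64,0,384),np.clip(p[1]-90,0,234);u0,v0=q[0]-40,q[1]-60;print(p,x0,y0,u0,v0)
a=cv2.resize(im[y0:y0+150,x0:x0+128],None,fx=4,fy=4,interpolation=cv2.INTER_CUBIC)
cv2.imwrite("pics/c3.png",a)
# predicted pixel of foot corners
fc=np.array(s["tool_pos"])-[0,0,.2375-.014]
h=.015;k=np.array([[-h,-h,0],[-h,h,0],[h,h,0],[h,-h,0]])@R.from_euler('z',s["tool_rot"][2]-np.pi/2).as_matrix().T
print(((proj("wrist",fc+k,s)-[x0,y0]+.5)*4-.5).round())
E
```

```text
time: 7.12
tool_pos: [0.4949, 0.261, 0.3408]
tool_rot: [3.141, 0.002, 1.582]
contact_force: [-0.1, -0.8, -2.4]
opening: 0.0219
t 7.12 mm [-0.9  0.5 -0.8] deg [0.12 0.01 0.05] F [-0.14 -0.79 -2.43] M [-0.141 -0.007 -0.012] open 0.0219 z 0.3408
[254 196] 190 106 281 110
[[189. 476.]
 [186. 330.]
 [343. 329.]
 [341. 476.]]
```

View pics/c3.png

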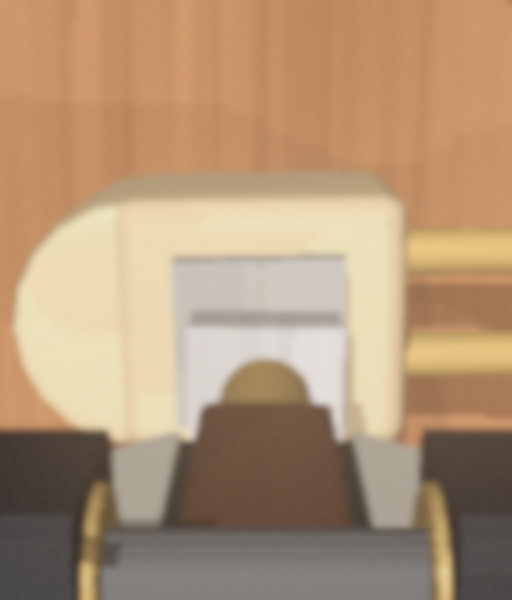

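The foot's far edge is at row 325, columns 189–345, as predicted from the grip. The plate's far edge is at row 256, columns 173–347, with its seam at column 260. I'll compare them in mm.

```bash
python3 - <<'E'
from h import *
import pickle
s=pickle.load(open("s3.pkl","rb"))
g=lambda c,z:unproj("wrist",(np.array(c,float)+.5)/4-.5+[190,106],z,s)
print("foot",g([(189,325),(345,325)],s["tool_pos"][2]-.2235).round(4).tolist())
for z in(.066,.07,.074,.078,.082):
    X=g([(173,257),(347,257)],z);print(z,X.round(4).tolist(),"w",(X[1]-X[0])[0].round(4),"ctr",(X.mean(0)-[0,.02,0]).round(4))
B=g([(403,205)],.062);print("block corner",B)
print(s["tool_pos"])
E
```

```text
foot [[0.4802, 0.2768, 0.1173], [0.51, 0.2771, 0.1173]]
0.066 [[0.473, 0.2803, 0.066], [0.514, 0.2807, 0.066]] w 0.0409 ctr [0.4935 0.2605 0.066 ]
0.07 [[0.4734, 0.281, 0.07], [0.5136, 0.2815, 0.07]] w 0.0403 ctr [0.4935 0.2612 0.07  ]
0.074 [[0.4737, 0.2818, 0.074], [0.5133, 0.2822, 0.074]] w 0.0396 ctr [0.4935 0.262  0.074 ]
0.078 [[0.474, 0.2825, 0.078], [0.513, 0.2829, 0.078]] w 0.039 ctr [0.4935 0.2627 0.078 ]
0.082 [[0.4744, 0.2833, 0.082], [0.5127, 0.2837, 0.082]] w 0.0383 ctr [0.4935 0.2635 0.082 ]
block corner [[0.52711003 0.29257328 0.062     ]]
[0.49490134 0.26102125 0.34078322]
```

```bash
python3 -m creep '[[[-1,0,-6,0,0,0],[0,0,-5,0,0,0],[0,0,0,0,0,0],[0,0,0,0,0,0],[0,0,0,0,0,0]]]'; python3 d.py .4935 .2608 .3275 90.7
```

```text
time: 7.68
tool_pos: [0.4939, 0.261, 0.3296]
tool_rot: [3.14, 0.002, 1.582]
contact_force: [0.3, -0.1, -3.4]
opening: 0.0219
t 7.68 mm [-0.4 -0.2 -2.1] deg [0.08 0.11 0.05] F [ 0.33 -0.11 -3.37] M [-0.1    0.071 -0.077] open 0.0219 z 0.3296
```

```bash
python3 -m creep '[[[0,0,-1.5,0,0.1,0],[0,0,-1.5,0,0,0],[0,0,-1,0,0,0],[0,0,0,0,0,0]]]'; python3 d.py .4935 .2608 .3275 90.7;python3 -m creep '[[[0,0,-1,0,0,0],[0,0,-1,0,0,0],[0,0,-1,0,0,0]]]'; python3 d.py .4935 .2608 .3275 90.7
```

```text
time: 8.02
tool_pos: [0.494, 0.2611, 0.3256]
tool_rot: [3.141, 0.001, 1.582]
contact_force: [0.2, -0.1, -2.6]
opening: 0.022
t 8.02 mm [-0.5 -0.3  1.9] deg [0.07 0.04 0.05] F [ 0.23 -0.07 -2.61] M [-0.101  0.097 -0.004] open 0.022 z 0.3256
time: 8.27
tool_pos: [0.4941, 0.2611, 0.3226]
tool_rot: [3.14, 0.001, 1.582]
contact_force: [-0.0, 0.1, -2.8]
opening: 0.0215
t 8.27 mm [-0.6 -0.3  4.9] deg [0.06 0.08 0.05] F [-0.    0.08 -2.8 ] M [-0.065  0.044  0.061] open 0.0215 z 0.3226
```

```bash
for i in 1; do python3 -m creep '[[[-0.5,0,-1,0,0,0],[0,0,-1,0,0,0],[0,0,-1,0,0,0]]]'; done; python3 d.py .4935 .2608 .3275 90.7;python3 -m creep '[[[0,0,-1,0,0,0],[0,0,-1,0,0,0]]]'; python3 d.py .4935 .2608 .3275 90.7
```

```text
time: 8.52
tool_pos: [0.4936, 0.2611, 0.3193]
tool_rot: [3.14, 0.001, 1.582]
contact_force: [-0.2, -0.6, -3.3]
opening: 0.0218
t 8.52 mm [-0.1 -0.3  8.2] deg [0.05 0.08 0.05] F [-0.17 -0.58 -3.31] M [-0.046  0.091 -0.04 ] open 0.0218 z 0.3193
time: 8.68
tool_pos: [0.4936, 0.2611, 0.317]
tool_rot: [3.14, 0.001, 1.582]
contact_force: [0.2, 0.9, -3.4]
opening: 0.0217
t 8.68 mm [-0.1 -0.3 10.5] deg [0.05 0.08 0.05] F [ 0.15  0.91 -3.43] M [-0.121  0.029  0.037] open 0.0217 z 0.317
```

```bash
python3 -m creep '[[[0,0,-1,0,0,0],[0,0,-1,0,0,0]]]'; python3 d.py .4935 .2608 .3275 90.7
```

```text
time: 8.85
tool_pos: [0.4936, 0.2611, 0.3148]
tool_rot: [3.14, 0.001, 1.582]
contact_force: [0.6, 0.2, -3.1]
opening: 0.0218
t 8.85 mm [-0.1 -0.3 12.7] deg [0.06 0.08 0.05] F [ 0.6   0.17 -3.14] M [-0.189  0.061  0.054] open 0.0218 z 0.3148
```

```bash
python3 -m creep '[[[0,0,-1,0,0,0],[0,0,-1,0,0,0]]]'; python3 d.py .4935 .2608 .3275 90.7
```

```text
time: 9.02
tool_pos: [0.4936, 0.2611, 0.3136]
tool_rot: [3.14, 0.001, 1.582]
contact_force: [-3.3, -0.7, 6.7]
opening: 0.0219
t 9.02 mm [-0.1 -0.3 13.9] deg [0.05 0.11 0.04] F [-3.3  -0.68  6.72] M [-0.426  0.789  0.002] open 0.0219 z 0.3136
```

```bash
python3 -m creep '[[[0,0,-1,0,0,0]]]'; python3 d.py .4935 .2608 .3275 90.7
```

```text
time: 9.1
tool_pos: [0.4935, 0.2611, 0.3135]
tool_rot: [3.139, 0.001, 1.582]
contact_force: [-2.7, -0.9, 6.8]
opening: 0.0216
t 9.1 mm [ 0.  -0.3 14. ] deg [0.04 0.13 0.04] F [-2.68 -0.92  6.81] M [-0.455  0.804 -0.021] open 0.0216 z 0.3135
```

```bash
python3 -m creep '[[[0,0,-1,0,0,0]]]'; python3 d.py .4935 .2608 .3275 90.7
```

```text
time: 9.18
tool_pos: [0.4933, 0.2611, 0.3135]
tool_rot: [3.139, 0.001, 1.582]
contact_force: [-3.1, -0.7, 5.0]
opening: 0.0216
t 9.18 mm [ 0.2 -0.3 14. ] deg [0.04 0.16 0.03] F [-3.08 -0.73  5.02] M [-0.362  0.734  0.023] open 0.0216 z 0.3135
```

```bash
python3 -m creep '[[[-0.4,0,-1.4,0,0,0]]]'; python3 d.py .4935 .2608 .3275 90.7
```

```text
time: 9.27
tool_pos: [0.493, 0.2611, 0.3133]
tool_rot: [3.137, 0.0, 1.583]
contact_force: [-1.7, -1.6, 6.8]
opening: 0.0215
t 9.27 mm [ 0.5 -0.3 14.2] deg [0.02 0.24 0.02] F [-1.72 -1.62  6.78] M [-0.501  0.488  0.003] open 0.0215 z 0.3133
```

```bash
python3 -m creep '[[[-0.2,-0.2,-1.8,0,0.1,0]]]'; python3 d.py .4935 .2608 .3275 90.7
```

```text
time: 9.35
tool_pos: [0.4929, 0.2609, 0.313]
tool_rot: [3.137, -0.0, 1.583]
contact_force: [-2.5, -1.3, 8.8]
opening: 0.0216
t 9.35 mm [ 0.6 -0.1 14.5] deg [-0.01  0.26  0.02] F [-2.48 -1.34  8.75] M [-0.339  0.491 -0.012] open 0.0216 z 0.313
```

```bash
python3 -m creep '[[[-0.2,-0.2,-1.8,0,0.1,0]]]'; python3 d.py .4935 .2608 .3275 90.7
```

```text
time: 9.43
tool_pos: [0.4928, 0.2607, 0.3128]
tool_rot: [3.137, -0.001, 1.583]
contact_force: [-3.5, -0.3, 8.8]
opening: 0.0219
t 9.43 mm [ 0.7  0.1 14.7] deg [-0.04  0.28  0.01] F [-3.46 -0.29  8.76] M [-0.353  0.626 -0.001] open 0.0219 z 0.3128
```

```bash
python3 -m creep '[[[-0.4,0,-2,0,0.2,0]]]'; python3 d.py .4935 .2608 .3275 90.7
```

```text
time: 9.52
tool_pos: [0.4928, 0.2607, 0.3126]
tool_rot: [3.137, -0.001, 1.583]
contact_force: [-0.3, -3.1, 9.0]
opening: 0.0216
t 9.52 mm [ 0.7  0.1 14.9] deg [-0.08  0.27  0.  ] F [-0.34 -3.15  9.02] M [-0.718  0.214 -0.016] open 0.0216 z 0.3126
```

```bash
python3 -m creep '[[[-0.3,0,-2,0,0.2,0]]]'; python3 d.py .4935 .2608 .3275 90.7
```

```text
time: 9.6
tool_pos: [0.4929, 0.2606, 0.3125]
tool_rot: [3.137, -0.002, 1.583]
contact_force: [-1.9, -2.3, 9.7]
opening: 0.0218
t 9.6 mm [ 0.6  0.2 15. ] deg [-0.1   0.26 -0.01] F [-1.95 -2.26  9.72] M [-0.697  0.457 -0.048] open 0.0218 z 0.3125
```

```bash
python3 -m creep '[[[-0.2,-0.3,-2.4,-0.1,0.1,0]]]'; python3 d.py .4935 .2608 .3275 90.7
```

```text
time: 9.68
tool_pos: [0.4929, 0.2605, 0.312]
tool_rot: [3.137, -0.001, 1.583]
contact_force: [-3.6, 1.3, 11.3]
opening: 0.0216
t 9.68 mm [ 0.6  0.3 15.5] deg [-0.07  0.29 -0.  ] F [-3.63  1.34 11.34] M [0.222 1.01  0.013] open 0.0216 z 0.312
```

```bash
python3 -m creep '[[[-0.2,-0.2,-2.4,0,0.1,0]]]'; python3 d.py .4935 .2608 .3275 90.7
```

```text
time: 9.77
tool_pos: [0.4927, 0.2604, 0.3116]
tool_rot: [3.136, -0.002, 1.583]
contact_force: [-3.8, -1.5, 12.2]
opening: 0.0217
t 9.77 mm [ 0.8  0.4 15.9] deg [-0.13  0.32 -0.  ] F [-3.82 -1.52 12.21] M [-0.488  0.934  0.021] open 0.0217 z 0.3116
```

```bash
python3 -m creep '[[[-0.3,0,-1,0,0.1,0],[0,0,-1,0,0,0],[0,0,-1,0,0,0],[0,0,-1,0,0,0],[0,0,-1,0,0,0]]]'; python3 d.py .4935 .2608 .3275 90.7
```

```text
time: 10.18
tool_pos: [0.4921, 0.2603, 0.3116]
tool_rot: [3.133, -0.003, 1.584]
contact_force: [-4.2, -1.7, 8.4]
opening: 0.0217
t 10.18 mm [ 1.4  0.5 15.9] deg [-0.19  0.47 -0.03] F [-4.19 -1.69  8.39] M [-0.483  0.897 -0.025] open 0.0217 z 0.3116
```

```bash
python3 -m creep '[[[-0.3,0,2,0,0.2,0],[0,0,4,0,0,0],[0,0,8,0,0,0],[0,0,10,0,0,0],[0,0,10,0,0,0]]]'; python3 -m creep '[[[0,0,2,0,0,0],[0,0,0,0,0,0],[0,0,0,0,0,0]]]'; python3 d.py .4935 .2608 .3275 90.7; python3 - <<'E'
from h import *
s=robot.observe();im=viewer.read_camera("wrist")
import pickle;pickle.dump(s,open("s4.pkl","wb"));cv2.imwrite("pics/w4.png",im)
cv2.imwrite("pics/c4.png",cv2.resize(im[90:230,180:340],None,fx=4,fy=4,interpolation=cv2.INTER_CUBIC))
E
```

```text
time: 10.6
tool_pos: [0.4913, 0.2602, 0.3448]
tool_rot: [-3.141, -0.002, 1.583]
contact_force: [0.5, -0.4, -3.4]
opening: 0.0216
time: 10.85
tool_pos: [0.4919, 0.2604, 0.3501]
tool_rot: [3.138, -0.003, 1.583]
contact_force: [-0.4, -0.3, -3.7]
opening: 0.0217
t 10.85 mm [  1.6   0.4 -22.6] deg [-0.2   0.23 -0.02] F [-0.37 -0.25 -3.69] M [-0.127  0.04  -0.022] open 0.0217 z 0.3501
```

View pics/c4.png

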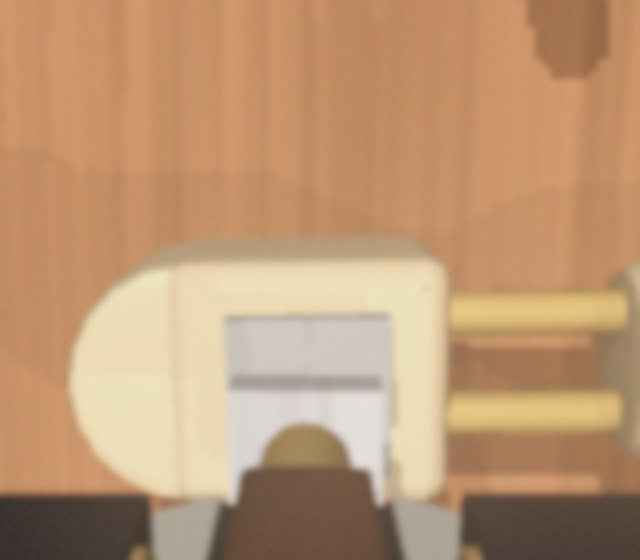

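The plate sits level and in place. The foot's edge is square in the grip, at row 389, columns 230–384. I'll check for slip in the grip and for the plate's height, then work out the return.

```bash
python3 - <<'E'
from h import *
import pickle
s=pickle.load(open("s4.pkl","rb"))
g=lambda c,z:unproj("wrist",(np.array(c,float)+.5)/4-.5+[180,90],z,s)
for dz in(.2235,.2215):
    X=g([(230,389),(384,389)],s["tool_pos"][2]-dz);print("foot",dz,(X-s["tool_pos"])[:,:2].round(4).tolist(),"w",(X[1]-X[0])[0].round(4))
for z in(.07,.074,.078):
    X=g([(225,316),(390,316)],z);print(z,(X.mean(0)-[0,.02,0]).round(4),"w",(X[1]-X[0])[0].round(4))
E
python3 d.py .5446 .0201 .33 123.8
```

```text
foot 0.2235 [[-0.0137, 0.0169], [0.0157, 0.0173]] w 0.0294
foot 0.2215 [[-0.0135, 0.0174], [0.0156, 0.0178]] w 0.0291
0.07 [0.4933 0.2617 0.07  ] w 0.0396
0.074 [0.4933 0.2624 0.074 ] w 0.039
0.078 [0.4933 0.2631 0.078 ] w 0.0384
t 10.9 mm [  52.7 -240.3  -19.9] deg [-0.25  0.15 33.08] F [-0.47 -0.8  -3.56] M [-0.143 -0.001 -0.003] open 0.0216 z 0.3499
```

```bash
python3 -m creep '[[[9,-38,2,0,0,6.6],[9,-38,2,0,0,6.6],[9,-38,2,0,0,6.6],[9,-38,2,0,0,6.6],[9,-38,2,0,0,6.6]]]';python3 -m creep '[[[4,-22,0,0,0,0],[2,-10,0,0,0,0],[0,0,0,0,0,0],[0,0,0,0,0,0]]]'; python3 d.py .5446 .0201 .26 123.8
```

```text
time: 11.32
tool_pos: [0.5333, 0.08, 0.3572]
tool_rot: [3.141, -0.007, 2.163]
contact_force: [0.8, -0.6, -2.8]
opening: 0.0217
time: 11.65
tool_pos: [0.5406, 0.0388, 0.3557]
tool_rot: [-3.139, -0.006, 2.161]
contact_force: [0.5, 0.3, -3.1]
opening: 0.0215
t 11.65 mm [  4.  -18.7 -95.7] deg [-0.23 -0.32 -0.03] F [ 0.46  0.28 -3.11] M [-0.019 -0.005  0.031] open 0.0215 z 0.3557
```

```bash
python3 -m creep '[[[3,-14,-10,-0.2,-0.3,0],[1,-8,-20,0,0,0],[0,0,-20,0,0,0],[0,0,-15,0,0,0],[0,0,-10,0,0,0]]]'; python3 -m creep '[[[0,0,-3,0,0,0],[0,0,0,0,0,0],[0,0,0,0,0,0]]]'; python3 d.py .5446 .0201 .2435 123.8
```

```text
time: 12.07
tool_pos: [0.5444, 0.0213, 0.28]
tool_rot: [3.136, 0.001, 2.165]
contact_force: [-0.2, -1.0, -3.6]
opening: 0.0217
time: 12.32
tool_pos: [0.5433, 0.0247, 0.2741]
tool_rot: [3.141, -0.003, 2.168]
contact_force: [-0.4, 0.1, -2.4]
opening: 0.0218
t 12.32 mm [  1.3  -4.6 -30.6] deg [-0.19 -0.06 -0.41] F [-0.41  0.12 -2.44] M [-0.026  0.028  0.031] open 0.0218 z 0.2741
```

```bash
python3 -m creep '[[[1,-2,-9,-0.2,0,0],[0,-1,-8,0,0,0],[0,0,-6,0,0,0],[0,0,0,0,0,0],[0,0,0,0,0,0]]]'; python3 d.py .5446 .0201 .2435 123.8
```

```text
time: 12.73
tool_pos: [0.545, 0.0227, 0.251]
tool_rot: [3.139, 0.003, 2.17]
contact_force: [-0.3, -0.0, -2.8]
opening: 0.0217
t 12.73 mm [-0.4 -2.6 -7.5] deg [ 0.04  0.19 -0.5 ] F [-0.35 -0.03 -2.82] M [-0.051  0.045  0.008] open 0.0217 z 0.251
```

```bash
python3 -m creep '[[[0,0,-2,0,0.2,0],[0,0,-2,0,0,0],[0,0,-1,0,0,0],[0,0,-1,0,0,0]]]'; python3 d.py .5446 .0201 .2415 123.8
```

```text
time: 13.07
tool_pos: [0.5453, 0.0224, 0.2451]
tool_rot: [3.141, 0.001, 2.169]
contact_force: [0.5, 0.3, -2.5]
opening: 0.0216
t 13.07 mm [-0.7 -2.3 -3.6] deg [ 0.05  0.05 -0.47] F [ 0.46  0.26 -2.54] M [-0.047 -0.032  0.032] open 0.0216 z 0.2451
```

```bash
python3 -m creep '[[[0,0,-1,0,0,0],[0,0,-1,0,0,0]]]'; python3 d.py .5446 .0201 .2415 123.8
```

```text
time: 13.23
tool_pos: [0.5453, 0.0223, 0.2431]
tool_rot: [3.141, 0.001, 2.169]
contact_force: [-0.6, -0.6, -3.2]
opening: 0.0221
t 13.23 mm [-0.7 -2.2 -1.6] deg [ 0.05  0.07 -0.46] F [-0.63 -0.6  -3.24] M [-0.095  0.032 -0.032] open 0.0221 z 0.2431
```

```bash
python3 -m creep '[[[0,0,-1,0,0,0]]]'; python3 d.py .5446 .0201 .2415 123.8
```

```text
time: 13.32
tool_pos: [0.5454, 0.0223, 0.2421]
tool_rot: [3.141, 0.002, 2.169]
contact_force: [-0.5, 0.2, -2.8]
opening: 0.0218
t 13.32 mm [-0.8 -2.2 -0.6] deg [ 0.05  0.09 -0.46] F [-0.51  0.21 -2.83] M [-0.079 -0.032 -0.016] open 0.0218 z 0.2421
```

```bash
python3 -m creep '[[[0,0,-0.8,0,0,0]]]'; python3 d.py .5446 .0201 .2415 123.8;python3 -m creep '[[[0,0,-0.8,0,0,0]]]'; python3 d.py .5446 .0201 .2415 123.8
```

```text
time: 13.4
tool_pos: [0.5454, 0.0223, 0.2414]
tool_rot: [3.141, 0.002, 2.169]
contact_force: [-3.4, 0.1, 9.0]
opening: 0.022
t 13.4 mm [-0.8 -2.2  0.1] deg [ 0.05  0.09 -0.46] F [-3.41  0.11  9.05] M [-0.065  0.71  -0.019] open 0.022 z 0.2414
time: 13.48
tool_pos: [0.5454, 0.0223, 0.2415]
tool_rot: [3.141, 0.002, 2.169]
contact_force: [-4.7, 0.1, 10.9]
opening: 0.0217
t 13.48 mm [-0.8 -2.2  0. ] deg [ 0.06  0.11 -0.46] F [-4.69  0.08 10.89] M [-0.085  0.863 -0.01 ] open 0.0217 z 0.2415
```

The die touches down at the same TCP height as when I picked it up (0.2415), so it hasn't slipped in the grip. I'll ease the grip and then open.

```bash
python3 -m creep '[[[0,0,0.2,0,0,0],[0,0,0,0,0,0],[0,0,0,0,0,0]]]' 1 5; python3 d.py .5446 .0201 .2415 123.8; python3 -m creep '[[[0,0,0,0,0,0],[0,0,0,0,0,0],[0,0,0,0,0,0],[0,0,0,0,0,0]]]' -0.3 5; python3 -m creep '[[[0,0,0,0,0,0],[0,0,0,0,0,0],[0,0,0,0,0,0]]]' -1; python3 d.py .5446 .0201 .2415 -
```

```text
time: 13.73
tool_pos: [0.5454, 0.0223, 0.242]
tool_rot: [3.14, 0.003, 2.169]
contact_force: [0.5, -0.1, -2.6]
opening: 0.0222
t 13.73 mm [-0.8 -2.2 -0.5] deg [ 0.07  0.16 -0.47] F [ 0.46 -0.14 -2.62] M [-0.055 -0.012  0.024] open 0.0222 z 0.242
time: 14.07
tool_pos: [0.546, 0.0223, 0.2428]
tool_rot: [3.138, 0.004, 2.169]
contact_force: [-0.1, 0.6, -0.6]
opening: 0.0443
time: 14.32
tool_pos: [0.5462, 0.0223, 0.2431]
tool_rot: [3.137, 0.005, 2.169]
contact_force: [0.1, -0.8, 0.6]
opening: 0.0641
t 14.32 mm [-1.6 -2.2 -1.6] deg [ 0.08  0.36 -0.  ] F [ 0.1  -0.84  0.61] M [-0.107  0.029 -0.016] open 0.0641 z 0.2431
```

Released. I'll wait for the jaws to open fully, rise straight up and look.

```bash
python3 -m creep '[[[0,0,0,0,0.2,0],[0,0,0,0,0,0],[0,0,10,0,0,0],[0,0,20,0,0,0],[0,0,25,0,0,0]]]' -1; python3 -m creep '[[[0,0,30,0,0,0],[0,0,30,0,0,0],[0,0,30,0,0,0],[0,0,0,0,0,0],[0,0,0,0,0,0]]]'; python3 - <<'E'
from h import *
s=robot.observe();im=viewer.read_camera("wrist");t=viewer.read_camera("top")
import pickle;pickle.dump(s,open("s5.pkl","wb"));cv2.imwrite("pics/w5.png",im)
cv2.imwrite("pics/top5.png",t)
p=proj("wrist",[[.545,.022,.05]],s)[0].astype(int);x0,y0=max(p[0]-60,0),max(p[1]-70,0);print(p,x0,y0)
a=cv2.resize(im[y0:y0+140,x0:x0+120],(480,560),interpolation=cv2.INTER_CUBIC)
b=cv2.resize(t[145:245,170:220],(280,560),interpolation=cv2.INTER_CUBIC);cv2.imwrite("pics/c5.png",np.hstack([a,b]))
d=cv2.absdiff(t,cv2.imread("pics/top0.png")).max(2)
n,l,st,ce=cv2.connectedComponentsWithStats((cv2.medianBlur(d,3)>40).astype(np.uint8))
print([ (st[i].tolist()) for i in range(1,n) if st[i][4]>15])
E
```

```text
time: 14.73
tool_pos: [0.5446, 0.0223, 0.2957]
tool_rot: [-3.134, -0.005, 2.169]
contact_force: [0.3, -0.1, -0.7]
opening: 0.0914
time: 15.15
tool_pos: [0.5438, 0.0225, 0.3985]
tool_rot: [-3.141, 0.001, 2.169]
contact_force: [1.1, 0.1, -0.6]
opening: 0.0918
[256 175] 196 105
[[139, 124, 354, 260, 37608], [397, 189, 5, 18, 63], [392, 208, 16, 8, 80], [399, 219, 9, 20, 69], [361, 332, 83, 52, 3172], [0, 360, 57, 24, 775]]
```

View pics/c5.png

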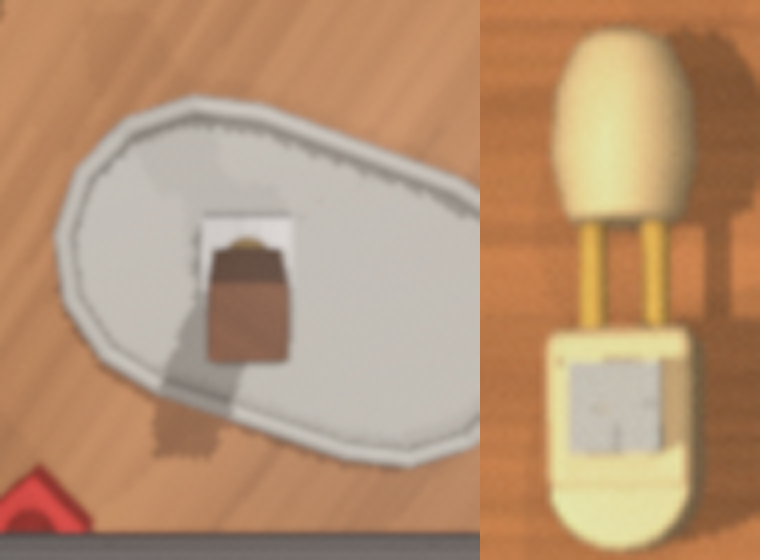

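The die stands upright in the tray, square, with its top at about (248,322) in the crop. The plate is level and still centred. Handing in.

```bash
python3 -c "
from cell import robot
print(robot.hand_in())"
```

```text
the job is handed in; nothing more can be done
None
```

I stamped the plate on the unmarked boot tree, stood the die back in the tray and let go, then handed the job in at about 15 s of the 58 s allowed. No verdict is given, so the results below rest on my own readings.

**Press:** The die touched the plate with its top at about 76 mm. The force peaked at about 15.5 N with the die's weight allowed for, and I then held it at about 11–12 N for 0.4 s. The tool went down about 2.2 mm after contact, while the force suggests about 2.5 mm. The moments showed the load centred to about 2 mm.

**Return:** The die touched the tray floor at the same tool height as when I picked it up, so it had not slipped in the grip. The last picture shows it upright, about where it started.

**What I could not confirm:**
- **Depth of each quarter:** I had no direct measurement. A rough camera estimate put the sinking at about 4 ± 2 mm, too coarse to confirm or contradict the 2.2–2.5 mm.
- **Sideways drag:** The sideways force briefly reached about 4.2 N, around the plate's 4 N creep limit. The plate's centre measured within about 1 mm of where it was before.
- **Bystanders:** The before-and-after comparison was swamped by the arm's shadow, so it doesn't show whether anything moved. I kept clear of all of them and felt no unexpected contact.

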